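Weigh the boxed-in mortar cube

ROBOT

A 6-joint arm with a two-finger parallel gripper is mounted at the origin on the work surface. World frame = base frame: x ahead of the robot, y to its left, z up, the work surface at z = 0. Lengths are in m, angles in degrees, forces in N, time in s.
With the tool pointing down it reaches from about 0.35 to 0.875 m from the base axis. Payload 4.2 kg.
Tool frame: the origin (TCP) lies midway between the tips of the shut fingers; the grasp point (between the pads) lies 19 mm behind it; z points along the fingers, y is the line along which they close (so a half turn about z gives the same grasp; the last joint's range is limited). The gripper opens to 87 mm and grips with 3 to 60 N. Pads are 19 mm wide; open, the fingers measure 117 mm over their backs; the gripper's body (75 mm by 190 mm) begins 51 mm behind the grasp point.
Start: joints at [-53.996, 22.042, 0.453, 0, -68.411, -14.817], TCP at [0.226, -0.583, 0.223] pointing down, gripper open.
Joint ranges: [-179.83, 179.83], [-69.29, 118.12], [-61.27, 80.66], [-181.25, 117.63], [-171.15, -9.14], [-177.46, 177.46]. Speed limits (degrees/s): [159.86, 159.86, 180, 180, 180, 180].

INTERFACE

Orientations are given as a 3x3 rotation matrix whose columns are the frame's x, y, z axes.
In Python, from station import r, cams gives the robot as it stands.
- The arm moves only by the tool play_rows, never from a script. Its argument "commands" is text: rows parted by semicolons, each of 6 numbers parted by spaces: the shift along the world's x, y, z normalised to -1 to 1, where 1 is 30 mm, then the turn, a rotation vector about the world's x, y, z normalised to -1 to 1, where 1 is 0.15 rad. A call has 1 to 20 rows; each row shifts and turns the commanded pose from where the row before left it; what a row does not reach is not made up. A row lasts 1/10 s, in which the tool goes at most 50 mm and 8.59 degrees, less where a joint would pass 70% of its speed; a pose out of reach is approached as far as the arm can. A call with a number of a shift or a turn outside -1 to 1 is refused whole. A call with a gripper value outside its range is refused whole. "grip" is the finger opening in mm, from 0 to 87, set as the call begins (left out, the last holds). The fingers move at their own pace and stop on an object; the grip force is fixed at half the most. Time passes only in rows, so rows that do not move let the fingers close. It gives the time, the measured TCP pose, the force, the opening and the grip force at its end, in the units of the state.
- r.sense(): the state, without advancing time (a new reading comes with each control period).
- cams.capture(name): name is "scene" or "top"; returns (picture, depth): 420x560x3 uint8, blue, green, red; 420x560 float32, m along the optical axis (not along the pixel's ray), 0 where there is no reading.
- cams.camera_info(name): a dict with "mtx" (3x3 intrinsics, pixels), "R" (3x3) and "t" (3): a world point X has camera coordinates R X + t. Camera axes: x right, y down, z forward; pixel columns grow to the right and rows downward; lengths in m; the calibration is good to about 2 mm. A picture is of the moment at which its call begins. camera_info takes no time and is no camera call.
- r.finish_job(): hands the job in; it is judged then, once.
The state is a dict: "time_s": time; "joints": joint angles; "joint_velocities": joint speeds; "effort": joint torques, N m; "tcp_pos": TCP position; "ee_rot": TCP orientation; "wrist_force": force on the tool from outside, world axes, zero at the start; "moment": the same for the moment, N m; "gripper_width": opening from 0.0 (shut) to 1.0 (fully open); "gripper_force": force on a finger pad.
Only numpy, scipy, OpenCV 4.12 (cv2) and the standard library are available. Lean on these libraries where they do the work, as an engineer would, in place of code of your own. Each camera call takes 0.05 s, during which the arm holds its last target. There are 200 camera calls.

TASK

The small mortar cube is due for weighing but is boxed in at the back of the curing tray by three tall specimens (round core, slim prism, clay block). Stand all three on the plywood board, then set the cube flat in the middle of the balance's pan and leave it there, and then put each tall specimen back upright on the very spot in the tray where it stood. Do not knock any specimen over, and leave the flat puck and tile in the tray where they are.

Things in the scene. Friction and masses are not known exactly. Their poses are not given: they have to be found in the camera images.
- cube: The specimen to weigh: a grey mortar cube 50 x 50 x 50 mm, about 0.28 kg, in the middle of the tray's far row. Its origin is the centre of its underside, z up. x and y are square to its side faces.
- prism: Tall specimen: slim square grey mortar prism standing on end, 40 x 40 x 160 mm high, about 0.58 kg. Its origin is the centre of its underside, z up. x and y are square to its side faces.
- core: Tall specimen: round grey concrete core standing on end, 50 mm diameter x 100 mm high, about 0.45 kg. Its origin is the centre of its underside, z up. 
- brick: Tall specimen: square reddish fired-clay block standing on end, 50 x 50 x 100 mm high, about 0.48 kg. Its origin is the centre of its underside, z up. x and y are square to its side faces.
- puck: Bystander: flat round grey mortar puck lying in a near corner of the tray, 50 mm diameter x 25 mm high. Its origin is the centre of its underside, z up. Not to be moved.
- tile: Bystander: flat square grey mortar tile lying in the other near corner of the tray, 50 x 50 x 15 mm high. Its origin is the centre of its underside, z up. Not to be moved.
- tray: White plastic curing tray, fixed, 156 mm along its x (near to far side) by 226 along its y, walls 4 mm thick and 40 high, lips at the y ends. Origin: centre of its underside; flat inner floor 6 mm above it. Two rows of three places, 60 mm apart, gaps about 5 to 15 mm. Far row: cube between two tall specimens. Near row: third tall specimen between puck and tile. Which stands where varies.
- board: Plywood board, fixed, lying flat on the bench to one side of the tray: 280 mm along its x by 140 mm along its y. Origin: its centre at bench height; its flat top is 18 mm above the origin. Left or right of the tray, it changes.
- balance: Grey bench balance, fixed, on the other side of the tray from the board. Origin: on the bench directly below the centre of its round flat steel pan, 140 mm diameter, top 75 mm above the origin; the pan does not sink. The housing reaches 168 mm to -x (sloping keypad, highest 56 mm), 88 mm to +x and 95 mm to either y side, 56 mm high.
Not all that is in view belongs to the job. Of the things shaped like the brick, the terracotta one is meant. Leave any orange look-alike of the prism alone.

How it is judged:
By the outcome, as a careful person would: the job done as asked, in the order asked, and still so for the second after the job is handed in, with the robot touching nothing.
It also fails if it takes over 147 s, if anything falls off the work surface, if the arm or the gripper's body presses on something with over 40 N, if the wrist force passes 120 N, or if a joint passes its speed limit or range.

## Working session

There is one attempt and no reset: what is moved stays moved. The work goes in short steps, Python scripts to look and compute and a tool call to move; the robot and the scene stay as the last step left them, time stands still between calls to the robot, and variables do not carry over. Pictures are saved under pics/ and viewed, at most 14 in all, crops included, and the job is handed in when it is done.

Besides the shell and the picture viewer there is one more tool, called after "Call:" as name(argument=value, ...), one argument or row to a line, values as JSON. play_rows: Moves the arm, as the interface text tells. Scaled input: -1 to 1 covers 30 mm each way for a shift and 0.15 rad each way for a turn. Its arguments: {"type":"object","properties":{"commands":{"type":"string"},"grip":{"type":"number"}},"required":["commands"]}

```bash
mkdir -p pics; ls; python3 - <<'E'
from station import r,cams
import cv2,numpy as np
for n in("scene","top"):
    p,d=cams.capture(n);cv2.imwrite(f"pics/{n}0.png",p);np.save(f"pics/{n}0.npy",d)
    i=cams.camera_info(n);print(n,i)
print(r.sense())
E
```

```text
pics
scene {'mtx': array([[507.61048183,   0.        , 279.17997786],
       [  0.        , 507.61048183, 211.24499204],
       [  0.        ,   0.        ,   1.        ]]), 'R': array([[ 7.75525081e-01,  6.31316600e-01, -4.46836733e-04],
       [ 5.38000006e-01, -6.61262654e-01, -5.22769257e-01],
       [-3.30328387e-01,  4.05180272e-01, -8.52474108e-01]]), 't': array([-0.3439866 , -0.20609397,  1.21786683])}
top {'mtx': array([[392.4215975 ,   0.        , 281.31614839],
       [  0.        , 392.4215975 , 212.84388621],
       [  0.        ,   0.        ,   1.        ]]), 'R': array([[-1.78387650e-02, -9.99835246e-01, -3.35538797e-03],
       [-9.89374891e-01,  1.81362328e-02, -1.44251180e-01],
       [ 1.44288268e-01,  7.46473715e-04, -9.89535415e-01]]), 't': array([0.02790502, 0.45716852, 0.73978806])}
{'time_s': 0.1, 'joints': array([-5.39968406e+01,  2.20870821e+01,  3.86886120e-01, -2.49667770e-02,
       -6.84103164e+01, -1.48190179e+01]), 'joint_velocities': array([-0.07680244, -0.16501275,  0.09546075, -0.03293597,  0.08356516,
        0.00683546]), 'effort': array([-1.08552194e-03, -3.91689384e+01,  1.87934107e+01,  4.23192412e+00,
        1.34747013e-02, -6.14810074e-05]), 'tcp_pos': array([ 0.22569869, -0.58224767,  0.2215573 ]), 'ee_rot': array([[-9.32481886e-01, -3.61215840e-01, -8.06003565e-04],
       [-3.61216725e-01,  9.32480157e-01,  1.79852332e-03],
       [ 1.01927220e-04,  1.96823238e-03, -9.99998058e-01]]), 'wrist_force': array([-0.26307454, -0.7406393 ,  0.1291876 ]), 'moment': array([-0.01255251,  0.01256129, -0.03006139]), 'gripper_force': 0.0, 'gripper_width': 0.9974251570956787}
```

View pics/scene0.png

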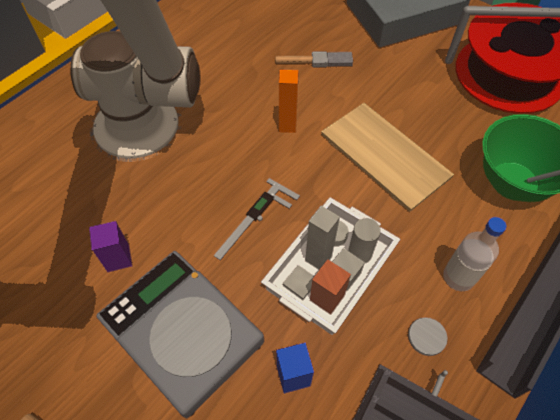

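View pics/top0.png

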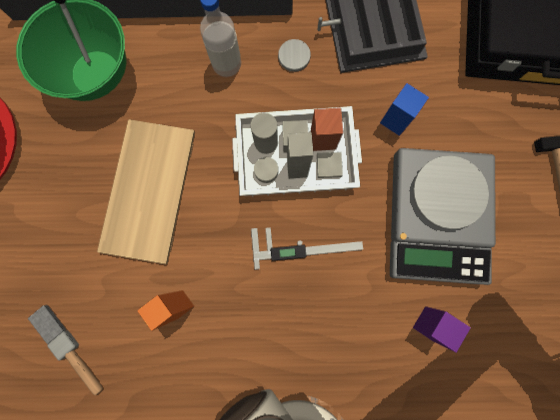

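The top view shows the tray at about (297,152) with the core at (264,133), cube at (296,140), brick at (328,128), prism at (300,155), puck at (265,170) and tile at (329,165). The board is on the left (147,192) and the balance on the right, with its pan at (451,192). I'll measure the top faces from depth.

```bash
cat > h.py <<'E'
from station import r,cams
import cv2,numpy as np
def cloud(n,d):
    i=cams.camera_info(n);v,u=np.mgrid[:420,:560]
    K=i["mtx"];c=np.stack([(u-K[0,2])/K[0,0]*d,(v-K[1,2])/K[1,1]*d,d],-1)
    P=(c-i["t"])@i["R"];P[d==0]=-9
    return P
def faces(P,lo,hi,box,minn=40):
    m=(P[...,2]>lo)&(P[...,2]<hi)&(P[...,0]>box[0])&(P[...,0]<box[1])&(P[...,1]>box[2])&(P[...,1]<box[3])
    k,l,s,c=cv2.connectedComponentsWithStats(m.astype(np.uint8))
    for j in range(1,k):
        if s[j,4]<minn: continue
        q=P[l==j];R=cv2.minAreaRect((q[:,:2]*1000).astype(np.float32))
        print("px",c[j].round(),"n",s[j,4],"z",np.median(q[:,2]).round(4),"ctr",np.round(R[0],1),"size",np.round(R[1],1),"ang",round(R[2],1),"mean",(q[:,:2].mean(0)*1000).round(1))
E
python3 - <<'E'
from h import *
for n in("top","scene"):
    P=cloud(n,np.load(f"pics/{n}0.npy"))
    T=(.4,.75,-.2,.12)
    print(n)
    for nm,lo,hi,b in(("prism",.155,.18,T),("tall",.098,.115,T),("cube",.05,.062,T),("wall",.037,.043,T),("puck",.026,.0345,T),("tile",.017,.0245,T),("floor",.003,.009,T),("board",.012,.024,(.3,.8,.15,.6)),("pan",.07,.08,(.3,.8,-.7,-.15)),("housing",.04,.062,(.2,.8,-.7,-.15)),("orange",.1,.2,(.2,.5,.1,.5))):
        print(nm);faces(P,lo,hi,b)
E
```

```text
top
prism
px [300. 145.] n 596 z 0.1664 ctr [553.9 -14.1] size [40.4 39.9] ang 3.4 mean [552.4 -14.1]
tall
px [328. 121.] n 741 z 0.1065 ctr [617.1 -70.4] size [50.6 50.5] ang 2.7 mean [615.8 -70. ]
px [264. 125.] n 570 z 0.1063 ctr [611.5  49.3] size [49.5 48. ] ang 7.0 mean [610.5  49.3]
px [300. 165.] n 55 z 0.1071 ctr [534.3 -15.2] size [ 1.7 38.7] ang 3.8 mean [534.3 -15.2]
cube
px [293. 128.] n 378 z 0.0565 ctr [614.3 -10.3] size [47.5 51.1] ang 88.9 mean [621.9  -7.1]
px [266. 144.] n 46 z 0.0569 ctr [593.3  49. ] size [12.9 43.2] ang 0.4 mean [591.4  47.2]
px [325. 142.] n 48 z 0.055 ctr [592.6 -71.2] size [ 2.1 48.9] ang 2.6 mean [592.6 -69.5]
wall
px [297. 160.] n 1738 z 0.0402 ctr [584.3 -13.3] size [168.3 255.9] ang 2.9 mean [563.6 -13.2]
px [292. 112.] n 213 z 0.0401 ctr [662.4  -0.8] size [11.1 95.3] ang 2.8 mean [662.7  -5.3]
puck
px [294. 116.] n 58 z 0.0307 ctr [658.7  -9. ] size [ 2.3 76.1] ang 3.0 mean [658.6  -9.9]
px [266. 168.] n 463 z 0.0315 ctr [548.7  49.9] size [46.4 47.7] ang 88.8 mean [548.9  49.6]
tile
px [294. 118.] n 53 z 0.0205 ctr [658.6 -10.2] size [
[... 3954 characters left out ...]
465. ]
pan
px [190. 337.] n 5070 z 0.075 ctr [ 486.8 -295.9] size [138.1 139.6] ang 40.2 mean [ 488.9 -297.8]
px [298. 380.] n 40 z 0.0742 ctr [ 677.5 -238.1] size [47.9  1.2] ang 53.7 mean [ 677.  -238.9]
housing
px [115. 255.] n 201 z 0.051 ctr [ 254.7 -261.7] size [35.  69.2] ang 9.2 mean [ 256.2 -270.6]
px [177. 330.] n 8787 z 0.0544 ctr [ 449.4 -292.2] size [190.2 252.8] ang 84.7 mean [ 451.9 -299.4]
px [297. 383.] n 89 z 0.0505 ctr [ 677.5 -238. ] size [49.7  5.1] ang 48.6 mean [ 677.1 -238.6]
px [373. 401.] n 263 z 0.0499 ctr [ 794.6 -182.9] size [13.5 67.8] ang 8.6 mean [ 792.6 -181.8]
orange
px [288.  86.] n 628 z 0.1501 ctr [285.6 225.3] size [40.  44.8] ang 36.6 mean [291.3 217.6]
```

Call:
play_rows(
  commands="0.55 0.95 0.08 0 0 -0.105;0.55 0.95 0.08 0 0 -0.105;0.55 0.95 0.08 0 0 -0.105;0.55 0.95 0.08 0 0 -0.105;0.55 0.95 0.08 0 0 -0.105;0.55 0.95 0.08 0 0 -0.105;0.55 0.95 0.08 0 0 -0.105;0.55 0.95 0.08 0 0 -0.105;0.55 0.95 0.08 0 0 -0.105;0.55 0.95 0.08 0 0 -0.105;0.55 0.95 0.08 0 0 -0.105;0.55 0.95 0.08 0 0 -0.105;0.55 0.95 0.08 0 0 -0.105;0.55 0.95 0.08 0 0 -0.105;0.55 0.95 0.08 0 0 -0.105;0.55 0.95 0.08 0 0 -0.105;0.55 0.95 0.08 0 0 -0.105;0.55 0.95 0.08 0 0 -0.105;0.55 0.95 0.08 0 0 -0.105;0 0 0 0 0 0",
  grip=87,
)

```text
time_s: 2.1
tcp_pos: [0.5409, -0.0385, 0.2675]
ee_rot: [[-0.997, -0.074, -0.0], [-0.074, 0.997, 0.0], [0.0, 0.0, -1.0]]
wrist_force: [-0.3, -0.3, -0.2]
gripper_width: 1.001
gripper_force: 0.0
```

Call:
play_rows(
  commands="0.22 0.42 0 0 0 -0.06;0.22 0.42 0 0 0 -0.06;0 0 -1 0 0 0;0 0 -1 0 0 0;0 0 -0.4 0 0 0;0 0 0 0 0 0;0 0 0 0 0 0",
)

```text
time_s: 2.8
tcp_pos: [0.5535, -0.0161, 0.1973]
ee_rot: [[-0.999, -0.053, 0.002], [-0.053, 0.999, -0.0], [-0.002, -0.0, -1.0]]
wrist_force: [1.0, -0.9, 0.7]
gripper_width: 0.999
gripper_force: 0.0
```

```bash
python3 - <<'E'
from h import *
print(r.sense()["tcp_pos"])
p,d=cams.capture("scene");cv2.imwrite("pics/s1.png",cv2.resize(p[120:320,200:440],None,fx=2.5,fy=2.5))
E
```

```text
[ 0.5534695  -0.01612317  0.19726362]
```

View pics/s1.png

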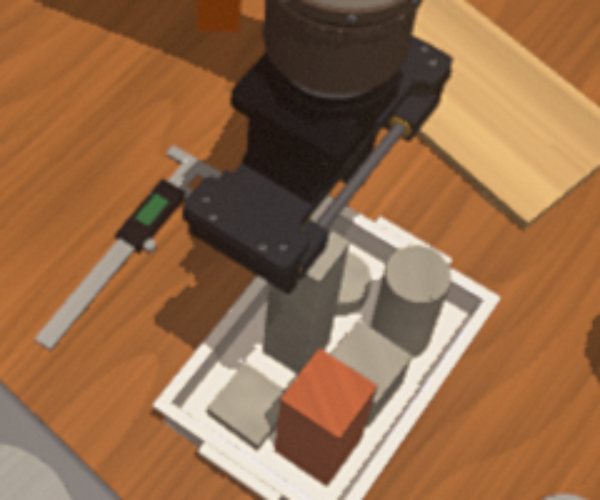

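The gripper straddles the prism (about (310,300) in the crop) and its far finger is clear. I'll descend and grip.

Call:
play_rows(
  commands="0.02 0.1 -0.5 0 0 0;0 0 -0.7 0 0 0;0 0 -0.7 0 0 0;0 0 -0.45 0 0 0;0 0 0 0 0 0",
)

```text
time_s: 3.35
tcp_pos: [0.5529, -0.0132, 0.1252]
ee_rot: [[-0.999, -0.052, -0.001], [-0.052, 0.999, -0.0], [0.001, -0.0, -1.0]]
wrist_force: [-0.1, 0.5, 0.2]
gripper_width: 1.002
gripper_force: 0.0
```

Call:
play_rows(
  commands="0 0 0 0 0 0;0 0 0 0 0 0;0 0 0 0 0 0;0 0 0 0 0 0;0 0 0 0 0 0;0 0 0 0 0 0;0 0 0 0 0 0;0 0 0 0 0 0",
  grip=30,
)

```text
time_s: 4.15
tcp_pos: [0.5533, -0.0129, 0.1257]
ee_rot: [[-0.999, -0.052, 0.0], [-0.052, 0.999, 0.0], [-0.0, 0.0, -1.0]]
wrist_force: [-0.6, 0.1, -0.0]
gripper_width: 0.46
gripper_force: 30.0
```

Call:
play_rows(
  commands="0 0 0.3 0 0 0;0 0 0.7 0 0 0;0 0 1 0 0 0;0 0 1 0 0 0;0 0 1 0 0 0;0 0 0.5 0 0 0;-0.15 0.4 0 0 0 0;-0.3 0.8 0 0 0 0;-0.4 1 0 0 0 0;-0.4 1 0 0 0 0;-0.4 1 0 0 0 0;-0.4 1 0 0 0 0;-0.4 1 0 0 0 0;-0.4 1 0 0 0 0;-0.4 1 0 0 0 0;-0.4 1 0 0 0 0;-0.4 1 0 0 0 0;-0.2 0.6 0 0 0 0;0 0 0 0 0 0;0 0 0 0 0 0",
)

```text
time_s: 6.15
tcp_pos: [0.4242, 0.3106, 0.2589]
ee_rot: [[-0.999, -0.053, -0.003], [-0.053, 0.999, -0.003], [0.003, -0.003, -1.0]]
wrist_force: [-0.8, -1.3, -5.8]
gripper_width: 0.458
gripper_force: 30.0
```

Call:
play_rows(
  commands="0.05 0 -0.6 0 0 0;0 0 -0.9 0 0 0;0 0 -0.9 0 0 0;0 0 -0.7 0 0 0;0 0 -0.5 0 0 0;0 0 -0.2 0 0 0;0 0 -0.1 0 0 0;0 0 0 0 0 0;0 0 0 0 0 0",
)

```text
time_s: 7.05
tcp_pos: [0.4277, 0.3113, 0.1446]
ee_rot: [[-0.999, -0.052, 0.001], [-0.052, 0.999, 0.001], [-0.001, 0.001, -1.0]]
wrist_force: [0.2, -0.5, -5.8]
gripper_width: 0.458
gripper_force: 30.0
```

Call:
play_rows(
  commands="0 0 -0.1 0 0 0;0 0 -0.1 0 0 0;0 0 -0.03 0 0 0;0 0 0 0 0 0;0 0 0 0 0 0",
)

```text
time_s: 7.55
tcp_pos: [0.4276, 0.3114, 0.1377]
ee_rot: [[-0.999, -0.053, 0.001], [-0.053, 0.999, 0.001], [-0.001, 0.001, -1.0]]
wrist_force: [-1.6, -0.2, 2.4]
gripper_width: 0.459
gripper_force: 30.0
```

Call:
play_rows(
  commands="0 0 0 0 0 0;0 0 0 0 0 0;0 0 0 0 0 0;0 0 0 0 0 0;0 0 0.5 0 0 0;0 0 1 0 0 0;0 0 0.9 0 0 0;0.4 -0.5 0 0 0 0;0.6 -0.9 0 0 0 0;0.65 -0.9 0 0 0 0;0.65 -0.9 0 0 0 0;0.65 -0.9 0 0 0 0;0.65 -0.9 0 0 0 0;0.65 -0.9 0 0 0 0;0.65 -0.9 0 0 0 0;0.65 -0.9 0 0 0 0;0.6 -0.9 0 0 0 0;0 -0.1 0 0 0 0;0 0 0 0 0 0",
  grip=87,
)

```text
time_s: 9.45
tcp_pos: [0.6117, 0.0491, 0.2082]
ee_rot: [[-0.999, -0.051, -0.001], [-0.051, 0.999, -0.0], [0.001, -0.0, -1.0]]
wrist_force: [-0.9, 0.7, 0.8]
gripper_width: 0.997
gripper_force: 0.0
```

```bash
python3 - <<'E'
from h import *
print(r.sense()["tcp_pos"])
p,d=cams.capture("scene");cv2.imwrite("pics/s2.png",p[60:340,160:540])
P=cloud("scene",d);faces(P,.17,.185,(.3,.8,.15,.5))
E
```

```text
[0.61169429 0.04908759 0.20822828]
px [366.  79.] n 255 z 0.1781 ctr [428.  312.9] size [38.7 44.9] ang 4.9 mean [425.9 307. ]
```

View pics/s2.png

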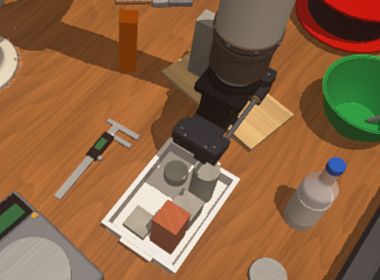

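The prism stands on the board at (200,45) in the crop, and the gripper is above the core at (205,180). Next is the core.

Call:
play_rows(
  commands="0 0.04 -0.6 0 0 0;0 0 -1 0 0 0;0 0 -1 0 0 0;0 0 -0.9 0 0 0;0 0 -0.7 0 0 0;0 0 -0.4 0 0 0;0 0 -0.1 0 0 0;0 0 0 0 0 0;0 0 0 0 0 0",
)

```text
time_s: 10.4
tcp_pos: [0.6126, 0.0517, 0.0691]
ee_rot: [[-0.999, -0.053, 0.002], [-0.053, 0.999, 0.001], [-0.003, 0.0, -1.0]]
wrist_force: [-0.4, 1.1, -0.4]
gripper_width: 1.002
gripper_force: 0.0
```

Call:
play_rows(
  commands="0 0 0 0 0 0;0 0 0 0 0 0;0 0 0 0 0 0;0 0 0 0 0 0;0 0 0 0 0 0;0 0 0 0 0 0;0 0 0 0 0 0",
  grip=40,
)

```text
time_s: 11.1
tcp_pos: [0.6117, 0.0512, 0.0678]
ee_rot: [[-0.999, -0.053, -0.0], [-0.053, 0.999, 0.0], [0.0, 0.0, -1.0]]
wrist_force: [0.4, 0.9, 0.1]
gripper_width: 0.566
gripper_force: 30.0
```

Call:
play_rows(
  commands="0 0 0.3 0 0 0;0 0 0.7 0 0 0;0 0 1 0 0 0;0 0 1 0 0 0;-0.05 0.5 0 0 0 0;-0.05 0.9 0 0 0 0;-0.05 1 0 0 0 0;-0.05 1 0 0 0 0;-0.05 1 0 0 0 0;-0.05 1 0 0 0 0;0 1 0 0 0 0;0 0.8 0 0 0 0;0 0.3 0 0 0 0;0 0 -0.5 0 0 0;0 0 -0.9 0 0 0;0 0 -0.6 0 0 0;0 0 -0.25 0 0 0;0 0 0 0 0 0;0 0 0 0 0 0",
)

```text
time_s: 13.0
tcp_pos: [0.6031, 0.2763, 0.0908]
ee_rot: [[-0.999, -0.053, 0.001], [-0.053, 0.999, 0.0], [-0.001, 0.0, -1.0]]
wrist_force: [0.9, -0.3, -4.9]
gripper_width: 0.567
gripper_force: 30.0
```

Call:
play_rows(
  commands="0 0 -0.2 0 0 0;0 0 -0.1 0 0 0;0 0 -0.06 0 0 0;0 0 0 0 0 0;0 0 0 0 0 0",
)

```text
time_s: 13.5
tcp_pos: [0.6029, 0.2762, 0.0798]
ee_rot: [[-0.999, -0.053, 0.0], [-0.053, 0.999, 0.0], [-0.001, 0.0, -1.0]]
wrist_force: [0.1, 0.5, -2.7]
gripper_width: 0.565
gripper_force: 30.0
```

Call:
play_rows(
  commands="0 0 0 0 0 0;0 0 0 0 0 0;0 0 0 0 0 0;0 0 0 0 0 0;0 0 0.6 0 0 0;0 0 1 0 0 0;0 0 1 0 0 0;0.05 -0.5 0 0 0 0;0.05 -1 0 0 0 0;0.05 -1 0 0 0 0;0.05 -1 0 0 0 0;0.05 -1 0 0 0 0;0.05 -1 0 0 0 0;0.05 -1 0 0 0 0;0.05 -1 0 0 0 0;0.05 -1 0 0 0 0;0.03 -1 0 0 0 0;0 -1 0 0 0 0;0 -0.8 0 0 0 0;0 -0.2 0 0 0 0",
  grip=87,
)

```text
time_s: 15.5
tcp_pos: [0.6165, -0.0714, 0.157]
ee_rot: [[-0.999, -0.049, -0.001], [-0.049, 0.999, -0.0], [0.001, -0.0, -1.0]]
wrist_force: [0.1, 0.7, -0.4]
gripper_width: 0.998
gripper_force: 0.0
```

Call:
play_rows(
  commands="0 0 0 0 0 0;0 0 0 0 0 0",
)

```text
time_s: 15.7
tcp_pos: [0.617, -0.0684, 0.1573]
ee_rot: [[-0.999, -0.053, -0.0], [-0.053, 0.999, 0.0], [0.0, 0.0, -1.0]]
wrist_force: [0.2, -0.2, -0.5]
gripper_width: 0.997
gripper_force: 0.0
```

```bash
python3 - <<'E'
from h import *
for n in("top","scene"):
    p,d=cams.capture(n);P=cloud(n,d);faces(P,.112,.122,(.5,.8,.15,.4))
E
```

```text
px [132. 128.] n 191 z 0.1183 ctr [605.6 288.9] size [18.6 45.3] ang 79.2 mean [604.9 287.6]
px [426. 150.] n 408 z 0.118 ctr [603.7 275.9] size [49.  49.8] ang 2.6 mean [604.4 274.7]
```

Call:
play_rows(
  commands="0 0 -0.5 0 0 0;0 0 -0.9 0 0 0;0 0 -0.8 0 0 0;0 0 -0.5 0 0 0;0 0 -0.25 0 0 0;0 0 0 0 0 0;0 0 0 0 0 0",
)

```text
time_s: 16.5
tcp_pos: [0.6178, -0.0684, 0.0697]
ee_rot: [[-0.999, -0.053, 0.001], [-0.053, 0.999, -0.0], [-0.001, -0.0, -1.0]]
wrist_force: [-0.4, 0.4, -0.4]
gripper_width: 0.999
gripper_force: 0.0
```

Call:
play_rows(
  commands="0 0 0 0 0 0;0 0 0 0 0 0;0 0 0 0 0 0;0 0 0 0 0 0;0 0 0 0 0 0;0 0 0 0 0 0;0 0 0 0 0 0",
  grip=40,
)

```text
time_s: 17.2
tcp_pos: [0.6171, -0.0688, 0.069]
ee_rot: [[-0.999, -0.053, 0.0], [-0.053, 0.999, 0.0], [-0.0, 0.0, -1.0]]
wrist_force: [-0.2, -0.1, 0.6]
gripper_width: 0.571
gripper_force: 30.0
```

Call:
play_rows(
  commands="0 0 0.3 0 0 0;0 0 0.7 0 0 0;0 0 1 0 0 0;0 0 1 0 0 0;-0.2 0.4 0 0 0 0;-0.3 0.8 0 0 0 0;-0.3 1 0 0 0 0;-0.3 1 0 0 0 0;-0.3 1 0 0 0 0;-0.3 1 0 0 0 0;-0.3 1 0 0 0 0;-0.3 1 0 0 0 0;-0.3 1 0 0 0 0;-0.3 1 0 0 0 0;-0.3 1 0 0 0 0;-0.24 1 0 0 0 0;0 0.65 0 0 0 0;0 0.25 0 0 0 0;0 0 0 0 0 0;0 0 0 0 0 0",
)

```text
time_s: 19.2
tcp_pos: [0.5136, 0.2931, 0.1583]
ee_rot: [[-0.999, -0.052, -0.002], [-0.052, 0.999, -0.001], [0.002, -0.001, -1.0]]
wrist_force: [-0.5, 0.8, -4.6]
gripper_width: 0.574
gripper_force: 30.0
```

Call:
play_rows(
  commands="0 0 -0.5 0 0 0;0 0 -0.9 0 0 0;0 0 -0.6 0 0 0;0 0 -0.3 0 0 0;0 0 -0.1 0 0 0;0 0 0 0 0 0;0 0 0 0 0 0",
)

```text
time_s: 19.9
tcp_pos: [0.5147, 0.2945, 0.0881]
ee_rot: [[-0.999, -0.052, 0.002], [-0.052, 0.999, 0.001], [-0.002, 0.001, -1.0]]
wrist_force: [0.6, -0.6, -3.4]
gripper_width: 0.572
gripper_force: 30.0
```

Call:
play_rows(
  commands="0 0 -0.12 0 0 0;0 0 -0.1 0 0 0;0 0 -0.03 0 0 0;0 0 0 0 0 0;0 0 0 0 0 0",
)

```text
time_s: 20.4
tcp_pos: [0.5143, 0.2946, 0.0809]
ee_rot: [[-0.999, -0.053, 0.001], [-0.053, 0.999, 0.001], [-0.001, 0.001, -1.0]]
wrist_force: [-3.6, 1.0, 5.1]
gripper_width: 0.573
gripper_force: 30.0
```

Call:
play_rows(
  commands="0 0 0 0 0 0;0 0 0 0 0 0;0 0 0 0 0 0;0 0 0 0 0 0;0 0 0.6 0 0 0;0 0 1 0 0 0;0 0 1 0 0 0;0 -0.4 0 0 0 0;0 -0.8 0 0 0 0;0 -0.8 0 0 0 0;0 -0.5 0 0 0 0;0 0 0 0 0 0",
  grip=87,
)

```text
time_s: 21.6
tcp_pos: [0.5136, 0.2173, 0.1571]
ee_rot: [[-0.999, -0.05, -0.001], [-0.05, 0.999, -0.001], [0.001, -0.001, -1.0]]
wrist_force: [-0.1, -0.0, 0.7]
gripper_width: 1.003
gripper_force: 0.0
```

```bash
python3 - <<'E'
from h import *
print(r.sense()["tcp_pos"])
for n in("top","scene"):
    p,d=cams.capture(n);P=cloud(n,d);faces(P,.052,.06,(.5,.7,-.1,.05));faces(P,.026,.0345,(.52,.6,0,.09));faces(P,.017,.0245,(.52,.6,-.13,-.04));cv2.imwrite(f"pics/{n}3.png",p)
    faces(P,.112,.122,(.4,.8,.15,.4))
E
```

```text
[0.51356793 0.21731859 0.15708465]
px [295. 133.] n 627 z 0.0564 ctr [614.4 -11.2] size [49.3 51.5] ang 89.0 mean [613.5 -10.7]
px [266. 168.] n 461 z 0.0313 ctr [549.   49.8] size [46.3 48.3] ang 89.3 mean [548.8  49.5]
px [329. 164.] n 594 z 0.0215 ctr [559.2 -80.3] size [50.9 50. ] ang 0.9 mean [558.7 -80. ]
px [129. 186.] n 304 z 0.1182 ctr [498.7 290.9] size [19.7 49.7] ang 3.4 mean [497.9 289.3]
px [127. 225.] n 53 z 0.1168 ctr [428.9 289.5] size [39.3  2.8] ang 0.7 mean [428.5 289.8]
px [347. 265.] n 639 z 0.056 ctr [614.7  -7.7] size [50.4 51.2] ang 0.5 mean [615.3  -8.4]
px [336. 231.] n 424 z 0.0307 ctr [550.4  52. ] size [50. 48.] ang 68.4 mean [550.6  51.5]
px [300. 282.] n 619 z 0.021 ctr [559.3 -77.3] size [51.1 51.9] ang 0.0 mean [560.1 -78.3]
px [398. 125.] n 298 z 0.1181 ctr [524.6 295.6] size [32.4 52.9] ang 3.3 mean [525.8 294.9]
px [426. 150.] n 406 z 0.118 ctr [604.2 275.7] size [48.3 49.4] ang 55.5 mean [604.3 274.7]
```

View pics/scene3.png

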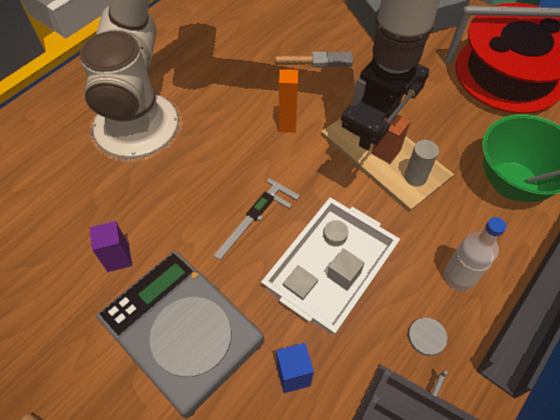

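The tray now holds just the cube (347,267), puck (336,231) and tile (300,282). The brick and core stand on the board at (395,135) and (422,165). Going to the cube.

Call:
play_rows(
  commands="0.2 -0.4 0 0 0 -0.07;0.45 -1 0 0 0 -0.1;0.45 -1 0 0 0 -0.1;0.45 -1 0 0 0 -0.1;0.45 -1 0 0 0 0;0.45 -1 0 0 0 0;0.45 -1 0 0 0 0;0.35 -0.8 0 0 0 0;0.1 -0.4 0 0 0 0;0 0 0 0 0 0;0 0 -0.6 0 0 0;0 0 -1 0 0 0;0 0 -0.9 0 0 0;0 0 -0.5 0 0 0;0 0 0 0 0 0;0 0 0 0 0 0",
)

```text
time_s: 23.3
tcp_pos: [0.6147, -0.0079, 0.0679]
ee_rot: [[-1.0, 0.001, 0.0], [0.001, 1.0, -0.0], [-0.0, -0.0, -1.0]]
wrist_force: [0.3, -0.0, 0.8]
gripper_width: 1.004
gripper_force: 0.0
```

Call:
play_rows(
  commands="0 -0.05 -0.4 0 0 0;0 0 -0.6 0 0 0;0 0 -0.4 0 0 0;0 0 -0.2 0 0 0;0 0 0 0 0 0;0 0 0 0 0 0",
)

```text
time_s: 23.9
tcp_pos: [0.6149, -0.0103, 0.0199]
ee_rot: [[-1.0, 0.003, 0.001], [0.003, 1.0, -0.0], [-0.001, -0.0, -1.0]]
wrist_force: [0.3, 0.3, -0.2]
gripper_width: 0.999
gripper_force: 0.0
```

Call:
play_rows(
  commands="0 0 0 0 0 0;0 0 0 0 0 0;0 0 0 0 0 0;0 0 0 0 0 0;0 0 0 0 0 0;0 0 0 0 0 0;0 0 0 0 0 0",
  grip=40,
)

```text
time_s: 24.6
tcp_pos: [0.6146, -0.0101, 0.0196]
ee_rot: [[-1.0, 0.003, 0.0], [0.003, 1.0, 0.0], [-0.0, 0.0, -1.0]]
wrist_force: [-0.7, 1.1, 0.5]
gripper_width: 0.573
gripper_force: 30.0
```

Call:
play_rows(
  commands="0 0 0.4 0 0 0;0 0 0.9 0 0 0;0 0 1 0 0 0;0 0 1 0 0 0;0 0 0.9 0 0 0;0 0 0.5 0 0 0;-0.2 -0.4 0 0 0 0;-0.4 -0.8 0 0 0 0;-0.45 -1 0 0 0 0;-0.45 -1 0 0 0 0;-0.45 -1 0 0 0 0;-0.45 -1 0 0 0 0;-0.45 -1 0 0 0 0;-0.45 -1 0 0 0 0;-0.45 -1 0 0 0 0;-0.4 -0.9 0 0 0 0;-0.1 -0.5 0 0 0 0;0 0 0 0 0 0;0 0 0 0 0 0",
)

```text
time_s: 26.5
tcp_pos: [0.4862, -0.2983, 0.1597]
ee_rot: [[-1.0, 0.004, -0.001], [0.004, 1.0, 0.001], [0.001, 0.001, -1.0]]
wrist_force: [-0.5, -0.5, -2.3]
gripper_width: 0.571
gripper_force: 30.0
```

Down by 71 mm to contact.

Call:
play_rows(
  commands="0.02 0.02 -0.5 0 0 0;0 0 -0.8 0 0 0;0 0 -0.6 0 0 0;0 0 -0.2 0 0 0;0 0 0 0 0 0;0 0 0 0 0 0",
)

```text
time_s: 27.1
tcp_pos: [0.4884, -0.2976, 0.0983]
ee_rot: [[-1.0, 0.002, 0.001], [0.002, 1.0, -0.001], [-0.001, -0.001, -1.0]]
wrist_force: [-0.5, 0.1, -2.0]
gripper_width: 0.573
gripper_force: 30.0
```

Call:
play_rows(
  commands="0 0 -0.1 0 0 0;0 0 -0.1 0 0 0;0 0 0 0 0 0;0 0 0 0 0 0",
)

```text
time_s: 27.5
tcp_pos: [0.4875, -0.2978, 0.0916]
ee_rot: [[-1.0, 0.003, 0.0], [0.003, 1.0, -0.0], [-0.0, -0.0, -1.0]]
wrist_force: [0.8, 0.0, -2.3]
gripper_width: 0.568
gripper_force: 30.0
```

Call:
play_rows(
  commands="0 0 -0.05 0 0 0;0 0 -0.04 0 0 0;0 0 0 0 0 0;0 0 0 0 0 0",
)

```text
time_s: 27.9
tcp_pos: [0.4875, -0.2977, 0.0887]
ee_rot: [[-1.0, 0.003, -0.0], [0.003, 1.0, 0.0], [0.0, 0.0, -1.0]]
wrist_force: [-0.4, 0.2, -1.4]
gripper_width: 0.576
gripper_force: 30.0
```

Call:
play_rows(
  commands="0 0 0 0 0 0;0 0 0 0 0 0;0 0 0 0 0 0;0 0 0 0 0 0;0 0 0.5 0 0 0;0 0 1 0 0 0;0 0 1 0 0 0;0 0 0.2 0 0 0;0.05 0.5 0 0 0 0.07;0.05 0.9 0 0 0 0.1;0.05 1 0 0 0 0.1;0.05 1 0 0 0 0.1;0.05 1 0 0 0 0;0.05 1 0 0 0 0;0.05 1 0 0 0 0;0.05 1 0 0 0 0;0.05 1 0 0 0 0;0.05 1 0 0 0 0;0.05 1 0 0 0 0;0.05 1 0 0 0 0",
  grip=87,
)

```text
time_s: 29.9
tcp_pos: [0.5042, 0.0459, 0.1685]
ee_rot: [[-0.999, -0.053, -0.003], [-0.053, 0.999, -0.0], [0.003, -0.0, -1.0]]
wrist_force: [1.4, 0.2, 0.4]
gripper_width: 0.997
gripper_force: 0.0
```

```bash
python3 - <<'E'
from h import *
print(r.sense()["tcp_pos"])
for n in("top","scene"):
    p,d=cams.capture(n);P=cloud(n,d);faces(P,.12,.13,(.4,.6,-.4,-.2))
cv2.imwrite("pics/s4.png",p)
E
```

```text
[0.50415259 0.04589144 0.16847568]
px [463. 185.] n 832 z 0.1258 ctr [ 487.1 -299.5] size [50.  51.5] ang 0.3 mean [ 486.6 -298.5]
px [186. 326.] n 932 z 0.1251 ctr [ 487.1 -296.5] size [50.1 51.4] ang 89.7 mean [ 488.5 -297. ]
```

View pics/s4.png

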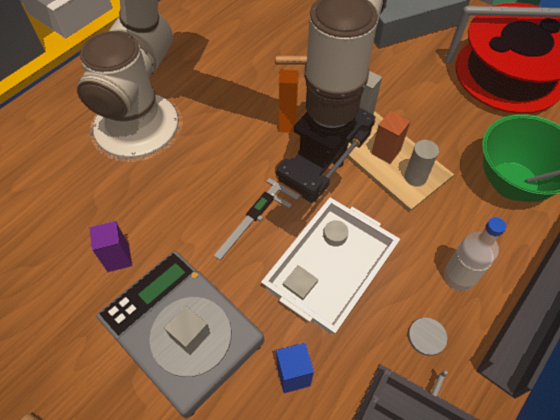

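The cube (186,330) sits in the middle of the pan, and all three tall specimens stand on the board. Fetching the brick.

Call:
play_rows(
  commands="0.04 1 0 0 0 0;0.05 1 0 0 0 0;0.05 1 0 0 0 0;0.05 1 0 0 0 0;0.05 1 0 0 0 0;0.05 1 0 0 0 0;0 1 0 0 0 0;0 0.8 0 0 0 0;0 0.4 0 0 0 0;0 0.14 0 0 0 0;0 0 0 0 0 0;0 0 0 0 0 0",
)

```text
time_s: 31.2
tcp_pos: [0.514, 0.2934, 0.1696]
ee_rot: [[-0.999, -0.052, -0.001], [-0.052, 0.999, -0.001], [0.001, -0.0, -1.0]]
wrist_force: [-0.4, -0.5, 0.2]
gripper_width: 1.003
gripper_force: 0.0
```

Call:
play_rows(
  commands="0 0 -0.5 0 0 0;0 0 -0.9 0 0 0;0 0 -0.8 0 0 0;0 0 -0.5 0 0 0;0 0 -0.25 0 0 0;0 0 0 0 0 0;0 0 0 0 0 0",
)

```text
time_s: 31.9
tcp_pos: [0.5148, 0.2944, 0.0821]
ee_rot: [[-0.999, -0.052, 0.001], [-0.052, 0.999, 0.001], [-0.001, 0.001, -1.0]]
wrist_force: [-0.3, -0.5, 0.1]
gripper_width: 0.998
gripper_force: 0.0
```

Call:
play_rows(
  commands="0 0 0 0 0 0;0 0 0 0 0 0;0 0 0 0 0 0;0 0 0 0 0 0;0 0 0 0 0 0;0 0 0 0 0 0;0 0 0 0 0 0",
  grip=40,
)

```text
time_s: 32.6
tcp_pos: [0.5142, 0.2946, 0.0813]
ee_rot: [[-0.999, -0.053, 0.0], [-0.053, 0.999, 0.0], [-0.0, 0.0, -1.0]]
wrist_force: [-0.0, 0.6, 1.2]
gripper_width: 0.569
gripper_force: 30.0
```

Call:
play_rows(
  commands="0 0 0.3 0 0 0;0 0 0.7 0 0 0;0 0 1 0 0 0;0 0 1 0 0 0;0 -0.3 0 0 0 0;0 -0.7 0 0 0 0;0.25 -1 0 0 0 0;0.33 -1 0 0 0 0;0.33 -1 0 0 0 0;0.33 -1 0 0 0 0;0.33 -1 0 0 0 0;0.33 -1 0 0 0 0;0.33 -1 0 0 0 0;0.33 -1 0 0 0 0;0.33 -1 0 0 0 0;0.33 -1 0 0 0 0;0.2 -0.8 0 0 0 0;0.01 -0.3 0 0 0 0;0 0 0 0 0 0;0 0 0 0 0 0",
)

```text
time_s: 34.6
tcp_pos: [0.6158, -0.0685, 0.1701]
ee_rot: [[-0.999, -0.052, -0.003], [-0.052, 0.999, 0.0], [0.003, 0.0, -1.0]]
wrist_force: [0.7, 0.6, -4.0]
gripper_width: 0.575
gripper_force: 30.0
```

Call:
play_rows(
  commands="0 0 -0.5 0 0 0;0 0 -0.9 0 0 0;0 0 -0.8 0 0 0;0 0 -0.6 0 0 0;0 0 -0.3 0 0 0;0 0 0 0 0 0;0 0 0 0 0 0",
)

```text
time_s: 35.3
tcp_pos: [0.6178, -0.068, 0.0791]
ee_rot: [[-0.999, -0.054, 0.002], [-0.054, 0.999, -0.0], [-0.002, -0.0, -1.0]]
wrist_force: [-0.5, -0.2, -3.8]
gripper_width: 0.573
gripper_force: 30.0
```

Call:
play_rows(
  commands="0 0 -0.1 0 0 0;0 0 -0.1 0 0 0;0 0 -0.05 0 0 0;0 0 0 0 0 0;0 0 0 0 0 0",
)

```text
time_s: 35.8
tcp_pos: [0.6172, -0.0686, 0.0708]
ee_rot: [[-0.999, -0.052, 0.0], [-0.052, 0.999, -0.0], [-0.0, -0.0, -1.0]]
wrist_force: [0.6, -0.1, -3.8]
gripper_width: 0.58
gripper_force: 30.0
```

Call:
play_rows(
  commands="0 0 -0.05 0 0 0;0 0 0 0 0 0;0 0 0 0 0 0",
)

```text
time_s: 36.1
tcp_pos: [0.6173, -0.0685, 0.0694]
ee_rot: [[-0.999, -0.053, 0.0], [-0.053, 0.999, 0.0], [-0.0, -0.0, -1.0]]
wrist_force: [0.1, 1.2, -4.8]
gripper_width: 0.575
gripper_force: 30.0
```

Call:
play_rows(
  commands="0 0 -0.03 0 0 0;0 0 0 0 0 0;0 0 0 0 0 0",
)

```text
time_s: 36.4
tcp_pos: [0.6174, -0.0685, 0.0693]
ee_rot: [[-0.999, -0.053, 0.001], [-0.053, 0.999, -0.0], [-0.001, -0.0, -1.0]]
wrist_force: [-2.5, 1.2, 4.5]
gripper_width: 0.569
gripper_force: 30.0
```

Call:
play_rows(
  commands="0 0 0 0 0 0;0 0 0 0 0 0;0 0 0 0 0 0;0 0 0 0 0 0;0 0 0.6 0 0 0;0 0 1 0 0 0;0 0 1 0 0 0;0 0 0.4 0 0 0;-0.04 0.5 0 0 0 0;-0.04 1 0 0 0 0;-0.04 1 0 0 0 0;-0.05 1 0 0 0 0;-0.05 1 0 0 0 0;-0.05 1 0 0 0 0;-0.05 1 0 0 0 0;-0.05 1 0 0 0 0;-0.05 1 0 0 0 0;-0.05 1 0 0 0 0;0 1 0 0 0 0;0 0.7 0 0 0 0",
  grip=87,
)

```text
time_s: 38.4
tcp_pos: [0.6015, 0.2697, 0.1562]
ee_rot: [[-0.999, -0.054, -0.003], [-0.054, 0.999, -0.001], [0.003, -0.001, -1.0]]
wrist_force: [0.6, -0.2, -0.8]
gripper_width: 1.003
gripper_force: 0.0
```

Call:
play_rows(
  commands="0 0.3 0 0 0 0;0 0 0 0 0 0;0 0 0 0 0 0",
)

```text
time_s: 38.7
tcp_pos: [0.6027, 0.2757, 0.1578]
ee_rot: [[-0.999, -0.052, -0.001], [-0.052, 0.999, -0.001], [0.001, -0.001, -1.0]]
wrist_force: [0.9, -0.1, 0.4]
gripper_width: 0.998
gripper_force: 0.0
```

```bash
python3 - <<'E'
from h import *
print(r.sense()["tcp_pos"])
for n in("top","scene"):
    p,d=cams.capture(n);P=cloud(n,d);faces(P,.098,.115,(.57,.68,-.12,.0))
    faces(P,.112,.122,(.5,.8,.15,.4))
E
```

```text
[0.6027244  0.27569739 0.15784738]
px [328. 121.] n 745 z 0.1064 ctr [617.2 -70.4] size [51.1 50.2] ang 3.0 mean [616.  -70.1]
px [139. 131.] n 519 z 0.118 ctr [599.1 274.7] size [49.3 41.6] ang 72.2 mean [599.1 273.9]
px [331. 278.] n 789 z 0.1059 ctr [617.7 -67.7] size [50.7 51.4] ang 2.8 mean [618.7 -69. ]
px [428. 154.] n 179 z 0.118 ctr [611.1 270.6] size [45.7 31.4] ang 58.6 mean [613.5 268. ]
```

Call:
play_rows(
  commands="0 0 -0.5 0 0 0;0 0 -0.9 0 0 0;0 0 -0.7 0 0 0;0 0 -0.4 0 0 0;0 0 -0.1 0 0 0;0 0 0 0 0 0;0 0 0 0 0 0",
)

```text
time_s: 39.5
tcp_pos: [0.6039, 0.2767, 0.0817]
ee_rot: [[-0.999, -0.053, 0.002], [-0.053, 0.999, 0.001], [-0.002, 0.001, -1.0]]
wrist_force: [-0.3, -0.0, 0.8]
gripper_width: 0.998
gripper_force: 0.0
```

Call:
play_rows(
  commands="0 0 0 0 0 0;0 0 0 0 0 0;0 0 0 0 0 0;0 0 0 0 0 0;0 0 0 0 0 0;0 0 0 0 0 0;0 0 0 0 0 0",
  grip=40,
)

```text
time_s: 40.2
tcp_pos: [0.603, 0.2764, 0.0804]
ee_rot: [[-0.999, -0.053, -0.0], [-0.053, 0.999, -0.0], [0.0, -0.0, -1.0]]
wrist_force: [-0.9, -0.1, -0.2]
gripper_width: 0.569
gripper_force: 30.3
```

Call:
play_rows(
  commands="0 0 0.3 0 0 0;0 0 0.7 0 0 0;0 0 1 0 0 0;0 0 0.6 0 0 0;0.05 -0.5 0 0 0 0;0.05 -0.9 0 0 0 0;0.05 -1 0 0 0 0;0.05 -1 0 0 0 0;0.05 -1 0 0 0 0;0.05 -1 0 0 0 0;0 -1 0 0 0 0;0 -0.8 0 0 0 0;0 -0.31 0 0 0 0;0 0 0 0 0 0;0 0 -0.5 0 0 0;0 0 -0.9 0 0 0;0 0 -0.8 0 0 0;0 0 -0.45 0 0 0;0 0 0 0 0 0;0 0 0 0 0 0",
)

```text
time_s: 42.2
tcp_pos: [0.6127, 0.0517, 0.0793]
ee_rot: [[-0.999, -0.054, 0.001], [-0.054, 0.999, -0.0], [-0.001, -0.0, -1.0]]
wrist_force: [0.5, -0.8, -5.2]
gripper_width: 0.569
gripper_force: 30.2
```

Call:
play_rows(
  commands="0 0 -0.1 0 0 0;0 0 -0.1 0 0 0;0 0 0 0 0 0;0 0 0 0 0 0",
)

```text
time_s: 42.6
tcp_pos: [0.6121, 0.0512, 0.0732]
ee_rot: [[-0.999, -0.052, 0.001], [-0.052, 0.999, 0.0], [-0.001, 0.0, -1.0]]
wrist_force: [0.9, -0.1, -4.7]
gripper_width: 0.566
gripper_force: 30.2
```

Call:
play_rows(
  commands="0 0 -0.09 0 0 0;0 0 -0.05 0 0 0;0 0 -0.03 0 0 0;0 0 0 0 0 0;0 0 0 0 0 0",
)

```text
time_s: 43.1
tcp_pos: [0.6121, 0.0511, 0.0684]
ee_rot: [[-0.999, -0.053, 0.0], [-0.053, 0.999, -0.0], [-0.0, -0.0, -1.0]]
wrist_force: [-1.9, -0.3, 0.9]
gripper_width: 0.568
gripper_force: 30.3
```

Call:
play_rows(
  commands="0 0 0 0 0 0;0 0 0 0 0 0;0 0 0 0 0 0;0 0 0 0 0 0;0 0 0.6 0 0 0;0 0 1 0 0 0;0 0 1 0 0 0;0 0 1 0 0 0;0 0 1 0 0 0;0 0 0.4 0 0 0;-0.4 0.5 0 0 0 0;-0.65 0.9 0 0 0 0;-0.65 0.9 0 0 0 0;-0.65 0.9 0 0 0 0;-0.65 0.9 0 0 0 0;-0.65 0.9 0 0 0 0;-0.65 0.9 0 0 0 0;-0.65 0.9 0 0 0 0;-0.65 0.9 0 0 0 0;-0.45 0.7 0 0 0 0",
  grip=87,
)

```text
time_s: 45.1
tcp_pos: [0.429, 0.3042, 0.2169]
ee_rot: [[-0.999, -0.053, -0.001], [-0.053, 0.999, -0.001], [0.001, -0.001, -1.0]]
wrist_force: [0.2, 0.1, 0.5]
gripper_width: 1.003
gripper_force: 0.0
```

Call:
play_rows(
  commands="-0.1 0.28 0 0 0 0;0 0 0 0 0 0;0 0 0 0 0 0",
)

```text
time_s: 45.4
tcp_pos: [0.4277, 0.311, 0.2172]
ee_rot: [[-0.999, -0.052, -0.001], [-0.052, 0.999, -0.001], [0.001, -0.001, -1.0]]
wrist_force: [-0.1, -0.0, -0.4]
gripper_width: 1.0
gripper_force: 0.0
```

```bash
python3 - <<'E'
from h import *
print(r.sense()["tcp_pos"])
for n in("top","scene"):
    p,d=cams.capture(n);P=cloud(n,d);faces(P,.098,.115,(.57,.68,-.12,.1))
E
```

```text
[0.42766808 0.31099092 0.21721318]
px [328. 121.] n 747 z 0.1065 ctr [617.2 -70.3] size [51.3 49.9] ang 2.8 mean [616. -70.]
px [264. 125.] n 574 z 0.1063 ctr [611.4  49. ] size [48.8 48.8] ang 20.1 mean [610.6  48.7]
px [367. 230.] n 529 z 0.106 ctr [612.9  51.7] size [50.4 48.2] ang 81.7 mean [613.3  50. ]
px [331. 278.] n 789 z 0.1059 ctr [617.6 -67.5] size [50.9 51.7] ang 2.5 mean [618.6 -69. ]
```

Core and brick are back within a millimetre. Now the prism, down 79 mm.

Call:
play_rows(
  commands="0 0 -0.5 0 0 0;0 0 -0.9 0 0 0;0 0 -0.7 0 0 0;0 0 -0.4 0 0 0;0 0 -0.15 0 0 0;0 0 0 0 0 0;0 0 0 0 0 0",
)

```text
time_s: 46.2
tcp_pos: [0.4282, 0.312, 0.1392]
ee_rot: [[-0.999, -0.052, 0.001], [-0.052, 0.999, 0.001], [-0.002, 0.001, -1.0]]
wrist_force: [-0.0, 0.3, 0.2]
gripper_width: 0.997
gripper_force: 0.0
```

Call:
play_rows(
  commands="0 0 0 0 0 0;0 0 0 0 0 0;0 0 0 0 0 0;0 0 0 0 0 0;0 0 0 0 0 0;0 0 0 0 0 0;0 0 0 0 0 0;0 0 0 0 0 0",
  grip=30,
)

```text
time_s: 47.0
tcp_pos: [0.4275, 0.3117, 0.1382]
ee_rot: [[-0.999, -0.053, 0.0], [-0.053, 0.999, 0.0], [-0.0, 0.0, -1.0]]
wrist_force: [0.0, 0.6, -0.7]
gripper_width: 0.457
gripper_force: 30.0
```

Call:
play_rows(
  commands="0 0 0.3 0 0 0;0 0 0.7 0 0 0;0 0 1 0 0 0;0 0 1 0 0 0;0 0 0.8 0 0 0;0 0 0.3 0 0 0;0.19 -0.4 0 0 0 0;0.3 -0.8 0 0 0 0;0.4 -1 0 0 0 0;0.4 -1 0 0 0 0;0.4 -1 0 0 0 0;0.4 -1 0 0 0 0;0.4 -1 0 0 0 0;0.4 -1 0 0 0 0;0.4 -1 0 0 0 0;0.4 -1 0 0 0 0;0.4 -1 0 0 0 0;0.1 -0.62 0 0 0 0;0 0 0 0 0 0;0 0 0 0 0 0",
)

```text
time_s: 49.0
tcp_pos: [0.552, -0.0138, 0.2591]
ee_rot: [[-0.999, -0.051, -0.005], [-0.051, 0.999, -0.0], [0.005, 0.0, -1.0]]
wrist_force: [0.3, 0.9, -6.4]
gripper_width: 0.458
gripper_force: 30.0
```

Call:
play_rows(
  commands="0 0 -0.5 0 0 0;0 0 -0.9 0 0 0;0 0 -0.9 0 0 0;0 0 -0.9 0 0 0;0 0 -0.6 0 0 0;0 0 -0.3 0 0 0;0 0 0 0 0 0;0 0 0 0 0 0",
)

```text
time_s: 49.8
tcp_pos: [0.5539, -0.0127, 0.139]
ee_rot: [[-0.999, -0.053, 0.001], [-0.053, 0.999, -0.0], [-0.001, -0.0, -1.0]]
wrist_force: [1.2, -0.7, -4.8]
gripper_width: 0.459
gripper_force: 30.0
```

Call:
play_rows(
  commands="0 0 -0.15 0 0 0;0 0 -0.12 0 0 0;0 0 -0.08 0 0 0;0 0 0 0 0 0;0 0 0 0 0 0",
)

```text
time_s: 50.3
tcp_pos: [0.5533, -0.0131, 0.1278]
ee_rot: [[-0.999, -0.052, 0.0], [-0.052, 0.999, -0.0], [-0.0, -0.0, -1.0]]
wrist_force: [0.1, -0.1, -5.1]
gripper_width: 0.458
gripper_force: 30.0
```

Call:
play_rows(
  commands="0 0 -0.04 0 0 0;0 0 -0.02 0 0 0;0 0 0 0 0 0;0 0 0 0 0 0",
)

```text
time_s: 50.7
tcp_pos: [0.5534, -0.013, 0.1263]
ee_rot: [[-0.999, -0.053, 0.001], [-0.053, 0.999, -0.0], [-0.001, -0.0, -1.0]]
wrist_force: [0.3, 0.9, -4.1]
gripper_width: 0.456
gripper_force: 30.0
```

Touching within half a millimetre. I'll lower a hair more, release, and retreat up and back towards the robot.

Call:
play_rows(
  commands="0 0 -0.02 0 0 0;0 0 0 0 0 0;0 0 0 0 0 0",
)

```text
time_s: 51.0
tcp_pos: [0.5535, -0.013, 0.1262]
ee_rot: [[-0.999, -0.053, 0.001], [-0.053, 0.999, -0.0], [-0.001, -0.0, -1.0]]
wrist_force: [-2.9, 1.2, 2.9]
gripper_width: 0.458
gripper_force: 30.0
```

Call:
play_rows(
  commands="0 0 0 0 0 0;0 0 0 0 0 0;0 0 0 0 0 0;0 0 0 0 0 0;0 0 0 0 0 0;0 0 0.5 0 0 0;0 0 1 0 0 0;0 0 1 0 0 0;0 0 1 0 0 0;0 0 0.5 0 0 0;-0.5 0.5 0 0 0 0;-0.5 1 0 0 0 0;-0.5 1 0 0 0 0;-0.5 1 0 0 0 0;-0.5 1 0 0 0 0;-0.4 0.8 0 0 0 0;0 0.3 0 0 0 0;0 0 0 0 0 0;0 0 0 0 0 0",
  grip=87,
)

```text
time_s: 52.9
tcp_pos: [0.4665, 0.1546, 0.2452]
ee_rot: [[-0.999, -0.052, -0.0], [-0.052, 0.999, -0.0], [0.0, -0.0, -1.0]]
wrist_force: [-0.4, -0.5, -0.5]
gripper_width: 1.0
gripper_force: 0.0
```

```bash
python3 - <<'E'
from h import *
for n in("top","scene"):
    p,d=cams.capture(n);P=cloud(n,d);faces(P,.155,.18,(.5,.7,-.12,.1));faces(P,.098,.115,(.57,.68,-.12,.1));faces(P,.026,.0345,(.52,.6,0,.09));faces(P,.017,.0245,(.52,.6,-.13,-.04));faces(P,.12,.13,(.4,.6,-.4,-.2))
cv2.imwrite("pics/s5.png",p)
E
```

```text
px [301. 145.] n 600 z 0.1663 ctr [554.2 -14.8] size [40.8 40.2] ang 3.6 mean [552.7 -14.7]
px [328. 121.] n 749 z 0.1064 ctr [617.5 -70.5] size [50.8 50.5] ang 3.0 mean [616.1 -69.9]
px [264. 125.] n 570 z 0.1064 ctr [611.9  48.6] size [48.2 49.3] ang 87.8 mean [610.6  48.8]
px [266. 168.] n 464 z 0.0315 ctr [548.8  49.8] size [46.3 48. ] ang 88.9 mean [548.7  49.5]
px [329. 164.] n 595 z 0.0215 ctr [558.9 -80.4] size [50.9 50.1] ang 0.9 mean [558.6 -80.1]
px [463. 186.] n 841 z 0.1258 ctr [ 487.2 -299.5] size [50.3 51.5] ang 0.2 mean [ 486.6 -298.2]
px [324. 221.] n 535 z 0.1658 ctr [554.7 -12. ] size [41.7 41.2] ang 2.2 mean [556.  -14.4]
px [367. 230.] n 525 z 0.1061 ctr [612.9  51.1] size [48.9 48.2] ang 88.1 mean [613.3  50. ]
px [329. 242.] n 48 z 0.1065 ctr [574.5 -12. ] size [39.9  5.6] ang 86.1 mean [574. -15.]
px [331. 278.] n 791 z 0.1059 ctr [617.9 -67.6] size [51.3 51.1] ang 1.5 mean [618.6 -69. ]
px [342. 232.] n 201 z 0.031 ctr [562.3  57.9] size [22.8 49. ] ang 26.0 mean [561.   56.4]
px [299. 281.] n 579 z 0.0211 ctr [559.1 -76.9] size [51.1 51.7] ang 0.9 mean [558.5 -79.1]
px [186. 326.] n 934 z 0.125 ctr [ 487.4 -296.4] size [50.3 51. ] ang 89.7 mean [ 488.4 -297.1]
```

View pics/s5.png

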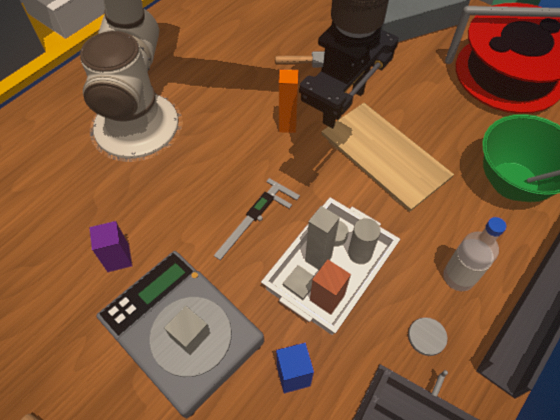

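The cube is on the pan at (186,328), and the tall specimens are back in the tray within about 1 mm: prism (324,235), core (365,240), brick (330,288). Puck and tile have not moved, and the gripper is clear of everything.

```bash
python3 -c "
from station import r
print(r.finish_job())"
```

```text
the job is handed in; nothing more can be done
None
```

The job is handed in: the cube sits in the middle of the balance's pan, the prism, core and brick stand upright on their original tray spots to within about 1 mm, and the puck and tile were not moved. The arm took about 53 s of the 147 s allowed.

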